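# Release a castor wheel from the rack-parts dispenser

### The job

Two gravity dispensers for rack castors stand on the bench, one holding a large wheel and one a small wheel. Press down the paddle of the one with the large wheel so that its gate lifts and the wheel rolls down to the low end of its channel, then let the paddle come all the way up again so that the gate shuts. Do not touch either wheel, leave the other dispenser as it is, and do not disturb the other things on the bench.

Things in the scene. Friction and masses are not known exactly. Their poses are not given: they have to be found in the camera images.
- disp_a: fixed dispenser holding the large wheel; the two are alike and may swap sides. Base 205 x 250 x 8 mm; aluminium channel 38 mm wide inside, along y at x = +140 mm, its floor falling 11 degrees to -y (45 mm above the table at y = 0), end walls at y = +120 and -118 mm. Origin on the table under the lever's hinge; z up, x from paddle to channel.
- disp_b: fixed dispenser holding the small wheel; the two are alike and may swap sides. Base 205 x 250 x 8 mm; aluminium channel 38 mm wide inside, along y at x = +140 mm, its floor falling 11 degrees to -y (45 mm above the table at y = 0), end walls at y = +120 and -118 mm. Origin on the table under the lever's hinge; z up, x from paddle to channel.
- press_a (a point): middle of the top of the press paddle (52 x 50 mm steel plate, 44 x 42 mm rubber pad) at the free end of the lever of the large wheel's dispenser, 100 mm from the hinge. At rest level and 128 mm above the table; at the stop about 47 mm lower and 8 mm nearer the hinge. Nothing under it is taller than 35 mm.
- press_b (a point): middle of the top of the press paddle (52 x 50 mm steel plate, 44 x 42 mm rubber pad) at the free end of the lever of the small wheel's dispenser, 100 mm from the hinge. At rest level and 128 mm above the table; at the stop about 47 mm lower and 8 mm nearer the hinge. Nothing under it is taller than 35 mm.
- gate_a (a point): middle of the lower edge of the gate, a steel plate 32 mm wide and 4 mm thick that hangs from the other end of the same lever into the channel, 140 mm beyond the hinge (large wheel's dispenser). Shut, it is 53 mm above the table, 8 mm above the channel's floor.
- lever_a (a joint): rocking lever of the large wheel's dispenser, rad: 0 at rest (level, gate shut) to 0.48 at its stop (paddle down, gate up). Hinge along the dispenser's y, 120 mm above the table. Springs back to 0 when let go; pressing the paddle's middle takes about 4 to 7 N. The large wheel passes under the gate from about 0.38 rad on.
- lever_b (a joint): rocking lever of the small wheel's dispenser, rad: 0 at rest (level, gate shut) to 0.48 at its stop (paddle down, gate up). Hinge along the dispenser's y, 120 mm above the table. Springs back to 0 when let go; pressing the paddle's middle takes about 4 to 7 N. The small wheel passes under the gate from about 0.17 rad on.
- wheel_a: the large castor wheel: black rubber tread, grey hub, 56 mm diameter, 32 mm wide, loose; stands on its tread in the channel and leans on the uphill side of the shut gate. Origin at its centre, x along its axle. When the gate is lifted clear it rolls down to the low end wall in about a second.
- wheel_b: the small castor wheel: black rubber tread, grey hub, 28 mm diameter, 18 mm wide, loose; stands on its tread in the channel and leans on the uphill side of the shut gate. Origin at its centre, x along its axle. When the gate is lifted clear it rolls down to the low end wall in about a second.
- driver: loose screwdriver lying on the bench, about 200 mm long; leave it
- jar: loose clear jar with a black cap, 52 mm diameter, 60 mm tall, origin under its centre, stands between the dispensers; leave it
- tape: loose roll of black tape lying flat, 84 mm diameter, 22 mm tall, origin under its centre; leave it
- carton: loose small cardboard carton 75 x 55 x 45 mm, origin under its centre; leave it
- mug: loose white mug, 78 mm diameter, 90 mm tall, origin under its centre; leave it
- spanner: loose steel spanner lying on the bench; leave it
- miniswitch: loose small black network switch 90 x 140 x 28 mm, origin under its centre; leave it
There are look-alikes about, which are no part of the job. Leave any blue or pink look-alike of the wheel_a alone.

How it is judged:
By the outcome, as a careful person would: the job done as asked, in the order asked, and still so for the second after the job is handed in, with the robot touching nothing.
It also fails if it takes over 32 s, if anything falls off the work surface, if the arm or the gripper's body presses on something with over 40 N, if the wrist force passes 120 N, or if a joint passes its speed limit or range.

### The arm

A 6-joint arm with a two-finger parallel gripper is mounted at the origin on the work surface. World frame = base frame: x ahead of the robot, y to its left, z up, the work surface at z = 0. Lengths are in m, angles in rad, forces in N, time in s.
With the tool pointing down it reaches from about 0.35 to 0.775 m from the base axis. Payload 7.3 kg.
Tool frame: the origin (TCP) lies between the finger pads; the fingertips stand 8 mm ahead of it and the grasp point (between the pads) lies 11 mm behind it (robot.nose_length is the distance from the TCP to the fingertips, in m); z points along the fingers, y is the line along which they close (so a half turn about z gives the same grasp; the last joint's range is limited). The gripper opens to 92 mm and grips with 3 to 60 N. Pads are 19 mm wide; open, the fingers measure 130 mm over their backs; the gripper's body (75 mm by 190 mm) begins 47 mm behind the grasp point.
Start: joints at [-0.146, 0.342, 1.524, -0, 1.275, -0.146], TCP at [0.525, 0, 0.235] pointing down, gripper open.
Joint ranges: [-2.53, 2.53], [-0.77, 2.02], [0.04, 2.7], [-1, 4.14], [0.28, 2.66], [-3.11, 3.11]. Speed limits (rad/s): [2.57, 2.57, 3.14, 3.14, 3.14, 3.14].

### API

Orientations are given as [roll, pitch, yaw] about the fixed x, y, z axes, in that order (R = Rz(yaw) Ry(pitch) Rx(roll)).
In Python, from cell import robot gives the robot as it stands. The module is installed in compiled form; this text tells all that it offers.
- The arm moves only by the shell command python3 -m jog 'ROWS' [FORCE]. ROWS is JSON, a list that holds one entry, the list of rows, each a list of 5 numbers: the gripper's target within -1 to 1 (fully open at 1, half-way at 0, shut at -1), then the shift along the tool's x, y, z in m, then the turn about the tool's z in rad. A call has 1 to 5 rows; each row is the pose to reach, as a shift and turn from the pose commanded when the call began, along the tool's axes at that moment; what a row does not reach only later rows make up. A row lasts 1/12 s, in which the tool goes at most 41.7 mm and 7.16 degrees, less where a joint would pass 70% of its speed; a pose out of reach is approached as far as the arm can. A call with a gripper value outside its range is refused whole. The fingers move at their own pace and stop on an object; FORCE is the grip in N (left out, the last holds). Time passes only in rows, so rows that repeat a pose let the fingers close. It gives the time, the measured TCP pose, the force, the opening and the grip force at its end, in the units of the state.
- robot.observe(): the state, without advancing time (a new reading comes with each control period).
- robot.read_camera(name): name is "scene" or "side" or "wrist"; returns the picture (420x560x3 uint8, red, green, blue); there is no depth.
- robot.camera_model(name): a dict with "camera_matrix" (3x3 intrinsics, pixels), "position" and "attitude" of the camera in the world; the wrist camera has in their place "mount" (4x4, takes a point from camera to tool coordinates, whose origin is the TCP and whose axes are the flange's). Camera axes: x right, y down, z forward; pixel columns grow to the right and rows downward; lengths in m; the calibration is good to about 2 mm. A picture is of the moment at which its call begins: read the wrist's pose just before it. camera_model takes no time and is no camera call.
- robot.hand_in(): hands the job in; it is judged then, once.
The state is a dict: "time": time; "qpos": joint angles; "qvel": joint speeds; "joint_efforts": joint torques, N m; "tool_pos": TCP position; "tool_rot": TCP orientation; "contact_force": force on the tool from outside, world axes, zero at the start; "torque": the same for the moment, N m; "opening": finger opening in m; "grip_force": force on a finger pad.
Only numpy, scipy, OpenCV 4.12 (cv2) and the standard library are available. Lean on these libraries where they do the work, as an engineer would, in place of code of your own. Each camera call takes 0.05 s, during which the arm holds its last target. There are 200 camera calls.

## Working session

There is one attempt and no reset: what is moved stays moved. The work goes in short steps, Python scripts to look and compute and a shell command to move; the robot and the scene stay as the last step left them, time stands still between calls to the robot, and variables do not carry over. Pictures are saved under pics/ and viewed, at most 10 in all, crops included, and the job is handed in when it is done.

```bash
mkdir -p pics
cat > h.py <<'E'
import numpy as np,cv2
from cell import robot
from scipy.spatial.transform import Rotation as R
def cam(n):
    m=robot.camera_model(n);K=np.array(m["camera_matrix"])
    if n=="wrist":
        s=robot.observe();T=np.eye(4);a=np.array(s["tool_rot"])
        T[:3,:3]=R.from_euler("xyz",a).as_matrix() if a.size==3 else a;T[:3,3]=s["tool_pos"];T=T@np.array(m["mount"]);return K,T[:3,3],T[:3,:3]
    A=np.array(m["attitude"]);A=R.from_euler("xyz",A).as_matrix() if A.size==3 else A.reshape(3,3)
    return K,np.array(m["position"]),A
def onplane(c,uv,z):
    K,p,A=c;d=A@np.linalg.inv(K)@np.array([*uv,1.]);return p+d*(z-p[2])/d[2]
def proj(c,P):
    K,p,A=c;q=K@(A.T@(np.array(P)-p));return q[:2]/q[2]
def snap(n,f):
    im=robot.read_camera(n);cv2.imwrite("pics/"+f,im[:,:,::-1]);return im
E
python3 - <<'E'
from h import *
for n in("scene","side","wrist"):
    c=cam(n);print(n,c[0].round(1).tolist(),c[1].round(3),c[2].round(3).tolist());snap(n,n+"0.png")
s=robot.observe();print(s)
E
```

```text
scene [[439.8, 0.0, 279.1], [0.0, 439.8, 209.5], [0.0, 0.0, 1.0]] [1.058 0.761 0.982] [[-0.844, 0.367, -0.391], [0.537, 0.586, -0.608], [0.006, -0.723, -0.691]]
side [[500.3, 0.0, 279.4], [0.0, 500.3, 208.1], [0.0, 0.0, 1.0]] [0.135 1.094 0.913] [[-0.925, -0.231, 0.301], [-0.379, 0.522, -0.764], [0.02, -0.821, -0.571]]
wrist [[306.6, 0.0, 280.4], [0.0, 306.6, 208.2], [0.0, 0.0, 1.0]] [0.524 0.08  0.384] [[1.0, 0.0, -0.001], [0.0, -0.956, -0.293], [-0.001, 0.293, -0.956]]
{'time': 0.15, 'qpos': array([-1.45996081e-01,  3.42559338e-01,  1.52475343e+00,  5.08463591e-05,
        1.27542548e+00, -1.46018469e-01]), 'qvel': array([-0.00030855, -0.00343242, -0.00363188, -0.00042783, -0.00069494,
        0.00134608]), 'joint_efforts': array([ 7.52666965e-04, -4.31470585e+01, -2.44352603e+01,  7.18239485e-02,
        5.38185902e-02, -1.32920518e-04]), 'tool_pos': array([5.24718220e-01, 8.09956477e-05, 2.34221766e-01]), 'tool_rot': array([-3.14046633e+00, -2.14793794e-04,  1.57080376e+00]), 'contact_force': array([-0.20213541,  0.34927761, -0.09011407]), 'torque': array([-0.00570149, -0.02213375,  0.02868981]), 'grip_force': 0.0, 'opening': 0.09188774007659482}
```

View pics/scene0.png

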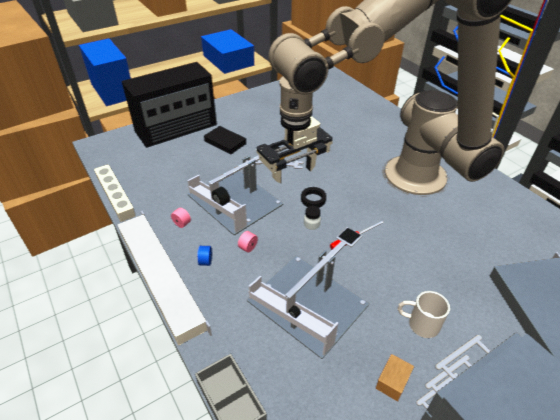

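View pics/side0.png

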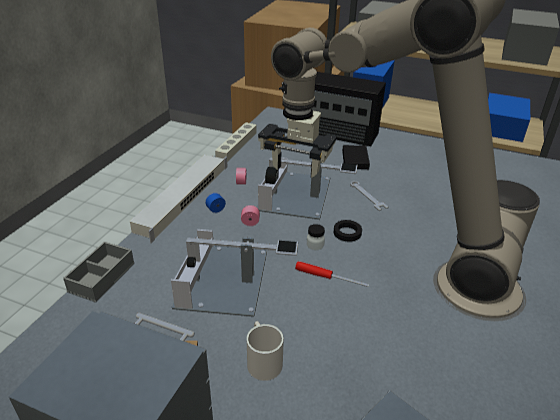

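Scene view: the large wheel is the black one in the far dispenser (221,196). The near dispenser holds the small wheel (293,312). The look-alikes are pink wheels at (181,217) and (248,241), a blue one at (205,255), and the tape roll at (313,196). I choose (221,196) and check it in a close crop, with the wrist view beside it.

Run:
```python
from h import *
a=cv2.imread("pics/scene0.png")[135:245,170:340];b=cv2.imread("pics/side0.png")[130:225,240:400]
w=cv2.imread("pics/wrist0.png")
A=cv2.resize(a,(400,259),interpolation=3);B=cv2.resize(b,(400,238),interpolation=3)
cv2.imwrite("pics/crop1.png",np.vstack([np.hstack([A,cv2.copyMakeBorder(B,0,21,0,0,0)]),np.hstack([cv2.resize(w,(440,330)),np.zeros((330,360,3),np.uint8)])]))
c=cam("scene");d=cam("side")
print("wheelA",onplane(c,(221,196),.08),onplane(d,(271,175),.08))
print("wheelB",onplane(c,(293,312),.065),onplane(d,(192,262),.065))
print("padB",onplane(c,(348,236),.128),onplane(d,(287,246),.128))
print("padA?",onplane(d,(348,168),.128))
```

```text
wheelA [ 0.66578822 -0.17662258  0.08      ] [ 0.66936013 -0.18203869  0.08      ]
wheelB [0.70318088 0.27656248 0.065     ] [0.6946116  0.27368008 0.065     ]
padB [0.47436766 0.19293842 0.128     ] [0.46887814 0.18864765 0.128     ]
padA? [ 0.43573122 -0.24582014  0.128     ]
```

View pics/crop1.png

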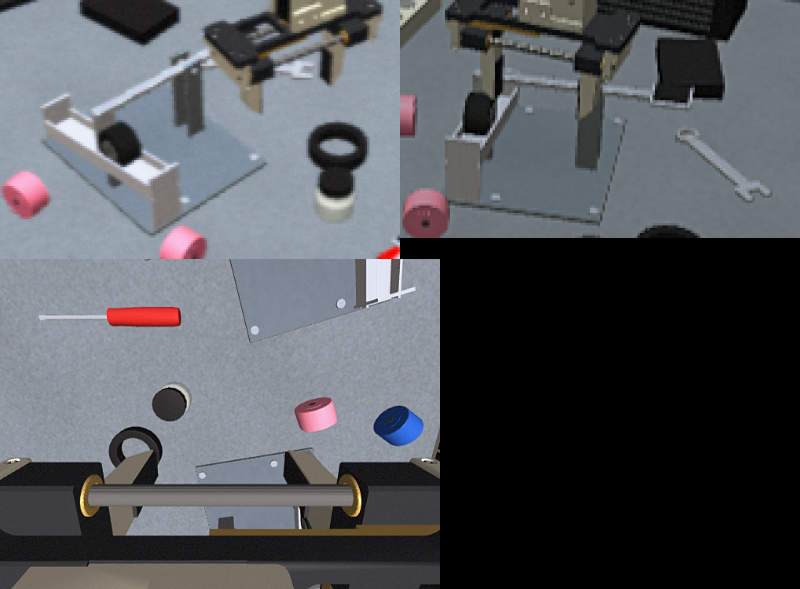

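The crop confirms it: the large black wheel stands in the far dispenser, behind its gate. The paddle is at side (349,168), about (0.436, -0.246), and the paddle-to-wheel distance is 0.2405 m (about 0.242 expected). The lever's yaw is about 9°. Next I close the fingers, turn the tool across the lever and stand back from the paddle to look at it.

```bash
python3 -m jog '[[[-1,-0.03,-0.018,0,0.12],[-1,-0.06,-0.036,0,0.24],[-1,-0.09,-0.054,0,0.36],[-1,-0.12,-0.072,0,0.48],[-1,-0.15,-0.09,0,0.6]]]' 20
python3 -m jog '[[[-1,-0.027,-0.001,0,0.12],[-1,-0.054,-0.001,0,0.24],[-1,-0.08,-0.002,0,0.36],[-1,-0.107,-0.002,0,0.48],[-1,-0.134,-0.003,0,0.6]]]'
python3 -m jog '[[[-1,0,0,0,0.1],[-1,0,0,0,0.21],[-1,0,0,0,0.21],[-1,0,0,0,0.21]]]'
python3 - <<'E'
from h import *
s=robot.observe();print(s["time"],s["tool_pos"],s["tool_rot"],s["opening"])
w=snap("wrist","w1.png");snap("side","s1.png")
c=cam("wrist")
for P in((.436,-.246,.128),):print(proj(c,P))
E
```

```text
time: 0.57
tool_pos: [0.4339, -0.1509, 0.2345]
tool_rot: [-3.141, 0.0, 0.965]
contact_force: [0.3, -0.3, 0.6]
opening: 0.0632
grip_force: 0.0
time: 0.98
tool_pos: [0.3559, -0.2598, 0.2346]
tool_rot: [-3.141, -0.0, 0.365]
contact_force: [0.2, -0.2, 0.3]
opening: 0.0297
grip_force: 0.0
time: 1.32
tool_pos: [0.3568, -0.2588, 0.2346]
tool_rot: [-3.141, 0.0, 0.164]
contact_force: [0.1, -0.3, 0.1]
opening: 0.0036
grip_force: 0.0
1.3167 [ 0.35676293 -0.25883919  0.234597  ] [-3.14130102e+00  1.10242988e-04  1.63844831e-01] 0.0036172426613996353
[281.32308781 113.16424289]
```

View pics/w1.png

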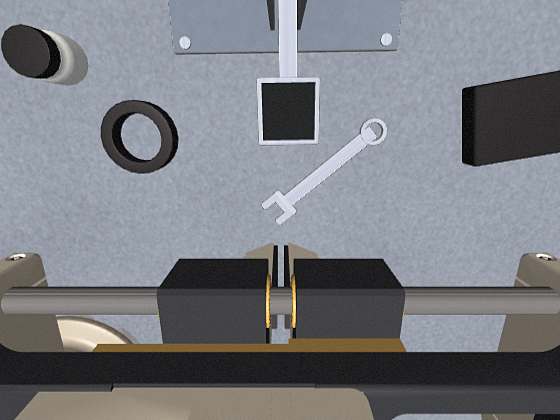

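The wrist view shows the paddle as a white-edged black square, centre about (289,111), edges 258–319 by 78–144, with the lever leading up from it. The spanner lies on the bench below it.

Run:
```python
from h import *
c=cam("wrist");im=cv2.imread("pics/w1.png",0)
m=(im[85:140,262:316]<60).astype(np.uint8);k=max(cv2.findContours(m,0,2)[0],key=cv2.contourArea)
r=cv2.minAreaRect(k);print(r)
box=cv2.boxPoints(r)+[262,85];W=np.array([onplane(c,b,.128) for b in box]);print(W[:,:2].round(4),np.linalg.norm(np.diff(W,axis=0),axis=1))
C=W.mean(0);s=robot.observe();Rt=R.from_euler("xyz",s["tool_rot"]).as_matrix()
print(C,"tool shift",Rt.T@(C-s["tool_pos"]),"nose",robot.nose_length)
e=W[1]-W[0];print(np.degrees(np.arctan2(e[1],e[0])),np.degrees(s["tool_rot"][2]))
```

```text
((26.0, 27.0), (54.0, 52.0), 90.0)
[[ 0.4542 -0.2277]
 [ 0.4609 -0.2677]
 [ 0.4204 -0.2757]
 [ 0.4135 -0.2337]] [0.04054399 0.04120538 0.04258427]
[ 0.43725053 -0.25120305  0.128     ] tool shift [0.08042259 0.00581566 0.10662928] nose 0.008
-80.58636684166437 9.411583833255557
```

The pad measures about 41–42 mm square at z = 0.128, as it should, and the tool is aligned with the lever (9.4°). I go above it, staying about 19 mm clear.

```bash
python3 -m jog '[[[-1,0.025,0.002,0.02,0],[-1,0.05,0.004,0.05,0],[-1,0.07,0.006,0.07,0],[-1,0.08,0.006,0.08,0],[-1,0.08,0.006,0.08,0]]]'
python3 -m jog '[[[-1,0,0,0.008,0],[-1,0,0,0.016,0],[-1,0.001,0,0.024,0],[-1,0.002,0,0.032,0],[-1,0.002,0,0.032,0]]]'
```

```text
time: 1.83
tool_pos: [0.4373, -0.2506, 0.1525]
tool_rot: [-3.138, 0.003, 0.164]
contact_force: [-0.8, 0.0, 0.0]
opening: 0.0004
grip_force: 0.0
time: 2.25
tool_pos: [0.4378, -0.2521, 0.1221]
tool_rot: [3.141, 0.001, 0.16]
contact_force: [-3.6, -2.1, 4.0]
opening: 0.0002
grip_force: 2.2
```

Contact is as expected, about 4 N. I press on, following the paddle's arc.

```bash
python3 -m jog '[[[-1,0.001,0,0.006,0],[-1,0.002,0,0.012,0],[-1,0.004,0,0.018,0],[-1,0.005,0,0.023,0],[-1,0.005,0,0.025,0]]]'
python3 -m jog '[[[-1,0,0,0,0],[-1,0,0,0,0],[-1,0,0,0,0],[-1,0,0,0,0],[-1,0,0,0,0]]]'
python3 - <<'E'
from h import *
a=snap("scene","sc2.png");b=snap("side","si2.png")
A=cv2.resize(a[130:250,165:345],(400,267),interpolation=3);B=cv2.resize(b[125:235,230:395],(400,267),interpolation=3)
cv2.imwrite("pics/c2.png",np.hstack([A,B])[:,:,::-1])
E
```

```text
time: 2.67
tool_pos: [0.4434, -0.2513, 0.0979]
tool_rot: [3.141, -0.0, 0.16]
contact_force: [-2.5, 0.0, 6.2]
opening: 0.0004
grip_force: 3.4
time: 3.08
tool_pos: [0.4434, -0.2513, 0.0985]
tool_rot: [3.141, -0.0, 0.161]
contact_force: [-4.5, -1.0, 6.0]
opening: 0.0005
grip_force: 3.5
```

View pics/c2.png

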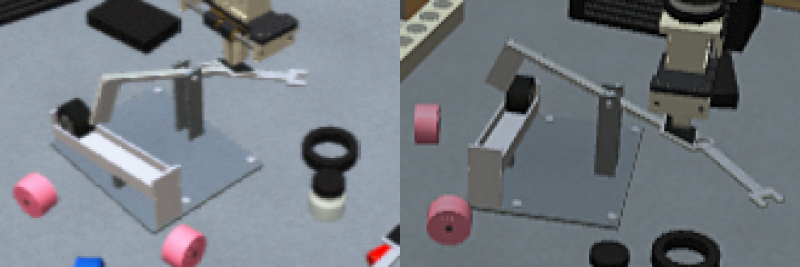

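The gate is up and the large wheel has rolled to the far (low) end, scene crop (72,113). I let it settle, then let the paddle up along its arc.

```bash
python3 -m jog '[[[-1,0,0,0,0],[-1,0,0,0,0],[-1,0,0,0,0],[-1,0,0,0,0],[-1,0,0,0,0]]]'
python3 -m jog '[[[-1,0,0,0,0],[-1,0,0,0,0],[-1,0,0,0,0],[-1,0,0,0,0],[-1,0,0,0,0]]]'
python3 -m jog '[[[-1,-0.001,0,-0.006,0],[-1,-0.003,0,-0.012,0],[-1,-0.005,0,-0.02,0],[-1,-0.006,0,-0.028,0],[-1,-0.007,0,-0.036,0]]]'
python3 -m jog '[[[-1,0,0,-0.01,0],[-1,0,0,-0.03,0],[-1,0,0,-0.06,0],[-1,0,0,-0.09,0],[-1,0,0,-0.1,0]]]'
python3 -m jog '[[[-1,-0.03,0,0,0],[-1,-0.06,0,0,0],[-1,-0.08,0,0,0],[-1,-0.08,0,0,0],[-1,-0.08,0,0,0]]]'
python3 - <<'E'
from h import *
a=snap("scene","sc3.png");b=snap("side","si3.png")
A=cv2.resize(a[130:250,165:345],(400,267),interpolation=3);B=cv2.resize(b[125:235,230:395],(400,267),interpolation=3)
cv2.imwrite("pics/c3.png",np.vstack([np.hstack([A,B]),cv2.resize(a,(800,600))[300:600]])[:,:,::-1])
w=snap("wrist","w3.png")
E
```

```text
time: 3.6
tool_pos: [0.4433, -0.2513, 0.0985]
tool_rot: [3.141, -0.0, 0.161]
contact_force: [-4.6, -1.4, 5.1]
opening: 0.0002
grip_force: 3.5
time: 4.02
tool_pos: [0.4433, -0.2513, 0.0985]
tool_rot: [3.141, -0.0, 0.161]
contact_force: [-4.5, -0.4, 5.7]
opening: 0.0005
grip_force: 3.5
time: 4.43
tool_pos: [0.4379, -0.2523, 0.1353]
tool_rot: [3.14, -0.003, 0.16]
contact_force: [3.7, -0.5, 2.8]
opening: 0.0005
grip_force: 1.9
time: 4.85
tool_pos: [0.4379, -0.2525, 0.2381]
tool_rot: [3.138, -0.004, 0.161]
contact_force: [0.4, -0.3, -0.1]
opening: 0.0007
grip_force: 0.0
time: 5.27
tool_pos: [0.3573, -0.2647, 0.2341]
tool_rot: [-3.141, -0.0, 0.159]
contact_force: [-0.2, -0.8, 1.3]
opening: 0.0
grip_force: 0.0
```

View pics/c3.png

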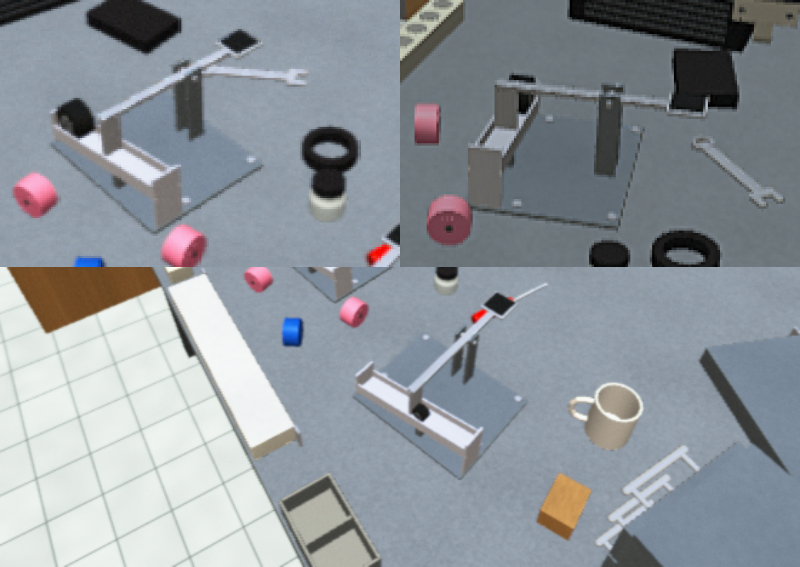

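View pics/w3.png

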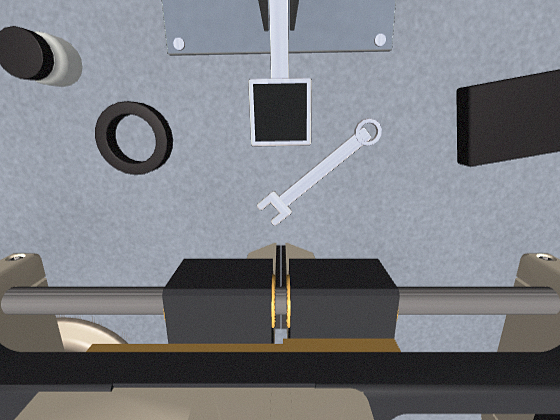

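The paddle is level again at wrist (280,112), the gate is shut, and the large wheel rests at the low end. The other dispenser and the loose items are unmoved, and the arm is clear of everything.

```bash
python3 -c "
from cell import robot
print(robot.hand_in())"
```

```text
the job is handed in; nothing more can be done
None
```

I pressed and released the large wheel's dispenser: the wheel rolled to the low end of its channel, the gate is shut again, nothing else was disturbed, and the job is handed in at about 5.4 s (no verdict was returned).

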